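Set the entryway lighting switches to the tags

TASK

Slide the clear cover of the white lighting unit back out of the way, then set its four slide switches to match the tags: fully on (towards the green mark) where the tag in front is yellow, fully off (towards the tag) where it is black. Then slide the cover fully shut again and let go, leaving the other things on the bench where they are.

Things in the scene. Friction and masses are not known exactly. Their poses are not given: they have to be found in the camera images.
- unit: White lighting unit fixed to the bench, 173 x 192 x 69 mm high. Origin: on the bench under the centre of the open switch bay; +x points from the tag shelf (robot's side) to the far side, y along the switch row. Bay: floor 30 mm high, x -62 to 62, y -84 to 84 mm. Tag shelf x -98 to -62 and back wall x 62 to 75, both 58 mm high; side rails |y| 84 to 96, 69 mm high, their lips overhang the cover's edges.
- sw0_top (a point): Centre of the top of the red knob of slide switch 0, in the lane at y = -54 mm of the unit. The knob is 12 mm (unit x) x 14 mm (y) x 26 mm tall; its top is 56 mm above the bench. Lanes are 36 mm apart.
- sw0 (a joint): Travel of that switch, in m along the unit's +x: 0 = off (end of travel on the tag-shelf side, knob at unit x = -12 mm), 0.024 = on (end of travel at the green mark, x = +12 mm). Stays where it is left; about 2 N moves it. It may start at either end or part-way.
- lane0 (a point): Tag place of switch 0: on the tag shelf at unit x = -80, y = -54 mm, 58 mm above the bench. One tag lies here.
- sw1_top (a point): Centre of the top of the red knob of slide switch 1, in the lane at y = -18 mm of the unit. The knob is 12 mm (unit x) x 14 mm (y) x 26 mm tall; its top is 56 mm above the bench. Lanes are 36 mm apart.
- sw1 (a joint): Travel of that switch, in m along the unit's +x: 0 = off (end of travel on the tag-shelf side, knob at unit x = -12 mm), 0.024 = on (end of travel at the green mark, x = +12 mm). Stays where it is left; about 2 N moves it. It may start at either end or part-way.
- lane1 (a point): Tag place of switch 1: on the tag shelf at unit x = -80, y = -18 mm, 58 mm above the bench. One tag lies here.
- sw2_top (a point): Centre of the top of the red knob of slide switch 2, in the lane at y = 18 mm of the unit. The knob is 12 mm (unit x) x 14 mm (y) x 26 mm tall; its top is 56 mm above the bench. Lanes are 36 mm apart.
- sw2 (a joint): Travel of that switch, in m along the unit's +x: 0 = off (end of travel on the tag-shelf side, knob at unit x = -12 mm), 0.024 = on (end of travel at the green mark, x = +12 mm). Stays where it is left; about 2 N moves it. It may start at either end or part-way.
- lane2 (a point): Tag place of switch 2: on the tag shelf at unit x = -80, y = 18 mm, 58 mm above the bench. One tag lies here.
- sw3_top (a point): Centre of the top of the red knob of slide switch 3, in the lane at y = 54 mm of the unit. The knob is 12 mm (unit x) x 14 mm (y) x 26 mm tall; its top is 56 mm above the bench. Lanes are 36 mm apart.
- sw3 (a joint): Travel of that switch, in m along the unit's +x: 0 = off (end of travel on the tag-shelf side, knob at unit x = -12 mm), 0.024 = on (end of travel at the green mark, x = +12 mm). Stays where it is left; about 2 N moves it. It may start at either end or part-way.
- lane3 (a point): Tag place of switch 3: on the tag shelf at unit x = -80, y = 54 mm, 58 mm above the bench. One tag lies here.
- tag_yellow_a: Flat round yellow tag, 24 mm across, 4 mm thick, fixed on one of the four tag places, differing each time; origin: centre of its underside. Yellow: the switch in that lane is to be on.
- tag_yellow_b: Flat round yellow tag, 24 mm across, 4 mm thick, fixed on one of the four tag places, differing each time; origin: centre of its underside. Yellow: the switch in that lane is to be on.
- tag_black_a: Flat round black tag, 24 mm across, 4 mm thick, fixed on one of the four tag places, differing each time; origin: centre of its underside. Black: the switch in that lane is to be off.
- tag_black_b: Flat round black tag, 24 mm across, 4 mm thick, fixed on one of the four tag places, differing each time; origin: centre of its underside. Black: the switch in that lane is to be off.
- cover (a joint): Travel of the clear cover, in m along the unit's +x, in the side rails: 0 = fully shut (covers the whole bay), 0.125 = fully open (sticks out past the unit's back). Starts shut or a little open; stays where it is left; about 2 N moves it.
- cover_grip (a point): Centre of the top of the black grip bar on the cover: 14 mm thick (unit x), 70 mm long (y), standing 26 mm above the cover, top 90 mm above the bench; at unit x = 0, y = 0 when shut. The cover is a clear plate 124 (x) x 176 (y) x 4 mm centred under the bar, 60 to 64 mm above the bench, so it clears the switch knobs.
- key_box: Bystander: stainless steel key box with a round push button on top, 130 x 90 x 55 mm (61 with button), loose, about 0.8 kg; origin: centre of its underside.
- umbrella_handle: Bystander: pink plastic J-shaped umbrella handle lying flat, about 180 x 85 x 24 mm, loose; origin: on the bench, middle of the J.
- hanko_tube: Bystander: black lacquered hanko tube standing upright, 24 mm across, 75 mm tall, loose; origin: centre of its underside.
- coaster: Bystander: round wooden coaster, 90 mm across, 8 mm thick, loose; origin: centre of its underside.

How it is judged:
On the way, in this order (a step that is already met when the one before it is completed fails the run):
1. the cover is slid back at least 80 mm (value of joint cover above 0.08 m), for 0.1 s.
2. with the cover still open, all four switches match their tags (((horizontal distance between any of tag_yellow_a, tag_yellow_b and lane0 below 0.012 m and value of joint sw0 above 0.02 m) or (not (horizontal distance between any of tag_yellow_a, tag_yellow_b and lane0 below 0.012 m) and value of joint sw0 below 0.004 m)) and ((horizontal distance between any of tag_yellow_a, tag_yellow_b and lane1 below 0.012 m and value of joint sw1 above 0.02 m) or (not (horizontal distance between any of tag_yellow_a, tag_yellow_b and lane1 below 0.012 m) and value of joint sw1 below 0.004 m)) and ((horizontal distance between any of tag_yellow_a, tag_yellow_b and lane2 below 0.012 m and value of joint sw2 above 0.02 m) or (not (horizontal distance between any of tag_yellow_a, tag_yellow_b and lane2 below 0.012 m) and value of joint sw2 below 0.004 m)) and ((horizontal distance between any of tag_yellow_a, tag_yellow_b and lane3 below 0.012 m and value of joint sw3 above 0.02 m) or (not (horizontal distance between any of tag_yellow_a, tag_yellow_b and lane3 below 0.012 m) and value of joint sw3 below 0.004 m)) and value of joint cover above 0.03 m), for 0.2 s.
At the end, for the whole second after the job is handed in: Each switch with a yellow tag stands within 4 mm of its on end, each with a black tag within 4 mm of its off end, and the cover is within 4 mm of fully shut (((horizontal distance between any of tag_yellow_a, tag_yellow_b and lane0 below 0.012 m and value of joint sw0 above 0.02 m) or (not (horizontal distance between any of tag_yellow_a, tag_yellow_b and lane0 below 0.012 m) and value of joint sw0 below 0.004 m)) and ((horizontal distance between any of tag_yellow_a, tag_yellow_b and lane1 below 0.012 m and value of joint sw1 above 0.02 m) or (not (horizontal distance between any of tag_yellow_a, tag_yellow_b and lane1 below 0.012 m) and value of joint sw1 below 0.004 m)) and ((horizontal distance between any of tag_yellow_a, tag_yellow_b and lane2 below 0.012 m and value of joint sw2 above 0.02 m) or (not (horizontal distance between any of tag_yellow_a, tag_yellow_b and lane2 below 0.012 m) and value of joint sw2 below 0.004 m)) and ((horizontal distance between any of tag_yellow_a, tag_yellow_b and lane3 below 0.012 m and value of joint sw3 above 0.02 m) or (not (horizontal distance between any of tag_yellow_a, tag_yellow_b and lane3 below 0.012 m) and value of joint sw3 below 0.004 m)) and value of joint cover below 0.004 m); the robot touches nothing.
It fails at once if a bystander (key box, umbrella handle, hanko tube, coaster) is pushed more than 25 mm from its place (distance of any of key_box, umbrella_handle, hanko_tube, coaster from where it was at the start of the episode above 0.025 m).
It fails at once if the hanko tube is knocked over (angle between hanko_tube's own z axis and vertical above 0.6 rad).
It also fails if it takes over 67 s, if anything falls off the work surface, if the arm or the gripper's body presses on something with over 40 N, if the wrist force passes 120 N, or if a joint passes its speed limit or range.

ROBOT

A 6-joint arm with a two-finger parallel gripper is mounted at the origin on the work surface. World frame = base frame: x ahead of the robot, y to its left, z up, the work surface at z = 0. Lengths are in m, angles in rad, forces in N, time in s.
With the tool pointing down it reaches from about 0.275 to 0.85 m from the base axis. Payload 5.2 kg.
Tool frame: the origin (TCP) lies at the very end of the fingers, on their centre line; the grasp point (between the pads) lies 19 mm behind it; z points along the fingers, y is the direction in which the jaws open and shut (so a half turn about z gives the same grasp; the last joint's range is limited). The gripper opens to 85 mm and grips with 20 to 120 N. Pads are 22 mm wide; open, the fingers measure 114 mm over their backs; the gripper's body (76 mm by 85 mm) begins 54 mm behind the grasp point. The pads swing forward as they close: fully open they stand 13 mm farther back than shut.
Start: joints at [0.928, 0.259, 1.535, -0, 1.348, -0.203], TCP at [0.234, 0.498, 0.231] pointing down, gripper open.
Joint ranges: [-3.14, 3.14], [-0.91, 2.08], [0.19, 2.58], [-1.22, 4.36], [0.22, 2.71], [-3.12, 3.12]. Speed limits (rad/s): [2.57, 2.57, 3.14, 3.14, 3.14, 3.14].

INTERFACE

Orientations are given as [roll, pitch, yaw] about the fixed x, y, z axes, in that order (R = Rz(yaw) Ry(pitch) Rx(roll)).
In Python, from rig import get_state, grab_frame, camera_info, hand_in, look_for, tip_of gives the robot as it stands.
- The arm moves only by the tool drive_tool, never from a script. Its argument "moves" is a list of rows, each a list of 3 entries, a list of its own where there are three numbers: the shift along the tool's x, y, z in m, then the turn, a rotation vector about the tool's x, y, z in rad, then the gripper's target within -1 to 1 (shut at 1, half-way at 0, fully open at -1). In form: [[[x, y, z], [ax, ay, az], gripper], ...]. A call has 1 to 8 rows; each row is the pose to reach, as a shift and turn from the pose commanded when the call began, along the tool's axes at that moment; what a row does not reach only later rows make up. A row lasts 1/8 s, in which the tool goes at most 62.5 mm and 10.7 degrees, less where a joint would pass 70% of its speed; a pose out of reach is approached as far as the arm can. A call with a gripper value outside its range is refused whole. The fingers move at their own pace and stop on an object; "grip_force" is the grip in N (left out, the last holds). Time passes only in rows, so rows that repeat a pose let the fingers close. It gives the time, the measured TCP pose, the force and the opening at its end, in the units of the state.
- get_state(): the state, without advancing time (a new reading comes with each control period).
- grab_frame(name): name is "side" or "top" or "wrist"; returns (picture, depth): 384x512x3 uint8, blue, green, red; 384x512 float32, m along the optical axis (not along the pixel's ray), 0 where there is no reading.
- camera_info(name): a dict with "fx", "fy", "cx", "cy" (pixels), "xyz" and "orientation" of the camera in the world; the wrist camera has in their place "hand_eye" (4x4, takes a point from camera to tool coordinates, whose origin is the TCP and whose axes are the flange's). Camera axes: x right, y up, looking along -z (the intrinsics and any distortion apply to the point x, -y, -z); pixel columns grow to the right and rows downward; lengths in m; the calibration is good to about 2 mm. A picture is of the moment at which its call begins: read the wrist's pose just before it. camera_info takes no time and is no camera call.
- hand_in(): hands the job in, once; it reports no verdict.
Trained networks look in the newest picture that a camera, given by its name, has taken for a name from the list of things; names that differ only in an ending like _2 or _b are one class to them, and where a whole thing is asked for, a point or a joint stands for the part that bears it (a point fixed in the world has none). Each returns a list of dicts, best first, with "confidence" (0 to 1); they miss things now and then, are a little off and sometimes report something else, mostly with a low value. They report only what shows in the picture. A call takes as long as a camera call.
- look_for(name, camera): "uv" ([column, row] in pixels, amid what is visible of it).
- tip_of(name, camera): "uv" ([column, row] in pixels: a listed point, or the origin of a listed thing).
The state is a dict: "t": time; "joints": joint angles; "joint_velocities": joint speeds; "joint_torque": joint torques, N m; "tool_pos": TCP position; "tool_rot": TCP orientation; "contact_force": force on the tool from outside, world axes, zero at the start; "ft_torque": the same for the moment, N m; "opening": opening from 0.0 (shut) to 1.0 (fully open).
Only numpy, scipy, OpenCV 4.12 (cv2) and the standard library are available. Lean on these libraries where they do the work, as an engineer would, in place of code of your own. Each camera call takes 0.05 s, during which the arm holds its last target.

## Working session

There is one attempt and no reset: what is moved stays moved. The work goes in short steps, Python scripts to look and compute and a tool call to move; the robot and the scene stay as the last step left them, time stands still between calls to the robot, and variables do not carry over. Pictures are saved under pics/ and viewed, and the job is handed in when it is done.

Besides the shell and the picture viewer there is one more tool, called by a JSON object that holds its "api" and its "payload". drive_tool: Moves the arm, as the interface text tells. Its arguments: {"type":"object","properties":{"moves":{"type":"array"},"grip_force":{"type":"number"}},"required":["moves"]}

```bash
mkdir -p pics; python3 - <<'E'
from rig import *
import cv2
s=get_state();print({k:s[k] for k in('t','tool_pos','tool_rot','opening','contact_force')})
for n in('top','side'):
    im,d=grab_frame(n);cv2.imwrite(f'pics/{n}0.png',im);import numpy as np;np.save(f'pics/{n}0.npy',d)
    print(n,camera_info(n))
print(camera_info('wrist'))
E
```

```text
{'t': 0.0, 'tool_pos': array([0.23383665, 0.49724681, 0.23047924]), 'tool_rot': array([-3.13982315e+00, -3.69400870e-04,  2.70177152e+00]), 'opening': 1.0016332523718312, 'contact_force': array([0.76813874, 1.02679446, 0.31617489])}
top {'fx': 486.02650072737623, 'fy': 486.02650072737623, 'cx': 262.09554530629384, 'cy': 196.5378141450771, 'xyz': array([0.36467818, 0.0427522 , 1.25570311]), 'orientation': array([ 0.19008059, -0.00422011, -1.56679048])}
side {'fx': 392.17693618510447, 'fy': 392.17693618510447, 'cx': 251.55681984149098, 'cy': 190.18188284557303, 'xyz': array([ 0.21893597, -0.38933063,  0.69952966]), 'orientation': array([ 0.74631008,  0.00486519, -0.75192296])}
{'fx': 285.1317546931585, 'fy': 285.1317546931585, 'cx': 252.26536266844792, 'cy': 191.1283600108256, 'hand_eye': array([[-1.20003940e-03,  9.46344580e-01,  3.23157075e-01,
         8.41693334e-02],
       [ 9.99997503e-01,  5.26431880e-04,  2.17185543e-03,
        -1.86686072e-04],
       [ 1.88520343e-03,  3.23158875e-01, -9.46342849e-01,
        -1.43189019e-01],
       [ 0.00000000e+00,  0.00000000e+00,  0.00000000e+00,
         1.00000000e+00]])}
```

View pics/top0.png

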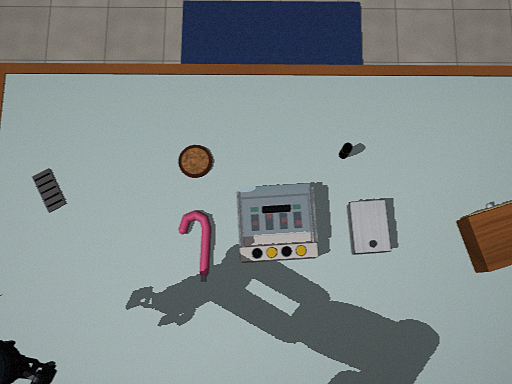

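View pics/side0.png

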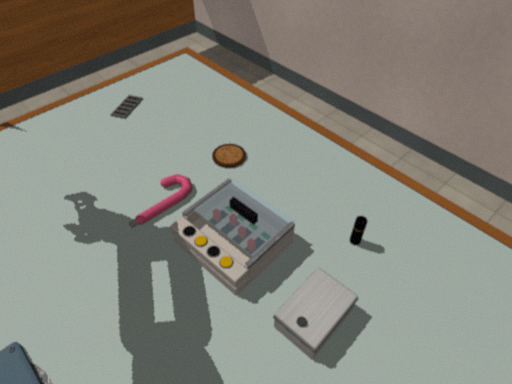

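```bash
cat > h.py <<'E'
from rig import *
import numpy as np, cv2
from scipy.spatial.transform import Rotation as R
def ray(name,uv):
    c=camera_info(name); 
    d=np.array([(uv[0]-c['cx'])/c['fx'],-(uv[1]-c['cy'])/c['fy'],-1.])
    if name=='wrist':
        s=get_state();T=np.array(c['hand_eye']);Rt=R.from_euler('xyz',s['tool_rot']).as_matrix()
        return s['tool_pos']+Rt@T[:3,3],Rt@(T[:3,:3]@d)
    return np.array(c['xyz']),R.from_euler('xyz',c['orientation']).apply(d)
def at_z(name,uv,z):
    o,d=ray(name,uv);return o+d*(z-o[2])/d[2]
E
python3 - <<'E'
from h import *
Z={'lane0':.058,'lane1':.058,'lane2':.058,'lane3':.058,'sw0_top':.056,'sw1_top':.056,'sw2_top':.056,'sw3_top':.056,'cover_grip':.09}
for cam in('top','side'):
    grab_frame(cam)
    for n,z in Z.items():
        for r in tip_of(n,cam)[:1]:
            print(cam,n,np.round(r['uv'],1),round(r['confidence'],2),np.round(at_z(cam,r['uv'],z)[:2],4))
    for n in('tag_yellow_a','tag_black_a'):
        for r in tip_of(n,cam)[:3]: print(cam,n,np.round(r['uv'],1),round(r['confidence'],2),np.round(at_z(cam,r['uv'],.058)[:2],4))
    for n in('key_box','umbrella_handle','hanko_tube','coaster'):
        for r in tip_of(n,cam)[:1]: print(cam,n,np.round(r['uv'],1),round(r['confidence'],2),np.round(at_z(cam,r['uv'],0)[:2],4))
E
```

```text
top lane0 [300.4 247.9] 0.92 [ 0.4669 -0.0561]
top lane1 [300.4 247.9] 0.92 [ 0.4669 -0.0561]
top lane2 [300.4 247.9] 0.92 [ 0.4669 -0.0561]
top lane3 [300.4 247.9] 0.92 [ 0.4669 -0.0561]
top sw1_top [285.6 249.9] 0.19 [ 0.462  -0.0198]
top sw2_top [259.6 250.6] 0.48 [0.46   0.0442]
top cover_grip [276.4 207.8] 0.86 [0.5613 0.0038]
top tag_yellow_a [301.6 249.9] 0.63 [ 0.462 -0.059]
top tag_yellow_a [269.5 252.1] 0.48 [0.4563 0.0199]
top tag_black_a [288.6 253.7] 0.5 [ 0.4526 -0.027 ]
top tag_black_a [255.  252.8] 0.41 [0.4544 0.0555]
top key_box [363.8 226.1] 0.57 [ 0.5292 -0.2266]
top umbrella_handle [195.5 248.3] 0.9 [0.4697 0.2095]
top hanko_tube [342.5 156.2] 0.51 [ 0.7172 -0.1763]
top coaster [195.7 160.9] 0.64 [0.7022 0.2159]
side lane0 [201.4 239. ] 0.97 [0.4581 0.0178]
side lane1 [201.4 239. ] 0.97 [0.4581 0.0178]
side lane2 [201.4 239. ] 0.97 [0.4581 0.0178]
side lane3 [201.4 239. ] 0.97 [0.4581 0.0178]
side cover_grip [240.7 203.9] 0.84 [0.5594 0.0117]
side tag_yellow_a [220.6 262.6] 0.61 [ 0.4507 -0.0506]
side tag_yellow_a [199.5 239. ] 0.45 [0.4553 0.0204]
side tag_black_a [213.6 249.7] 0.62 [ 0.4597 -0.0187]
side key_box [314.8 317. ] 0.57 [ 0.5238 -0.2314]
side umbrella_handle [227.3 157.5] 0.64 [0.6919 0.2149]
side hanko_tube [356.9 242. ] 0.8 [ 0.7197 -0.1822]
side coaster [228.5 154.1] 0.71 [0.7029 0.2229]
```

```bash
python3 - <<'E'
import cv2
im=cv2.imread('pics/top0.png')[165:275,220:330];cv2.imwrite('pics/topc.png',cv2.resize(im,None,fx=5.4,fy=5.4,interpolation=cv2.INTER_CUBIC))
im=cv2.imread('pics/side0.png')[170:295,165:305];cv2.imwrite('pics/sidec.png',cv2.resize(im,None,fx=4.7,fy=4.7,interpolation=cv2.INTER_CUBIC))
E
```

```text
(no output)
```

View pics/topc.png

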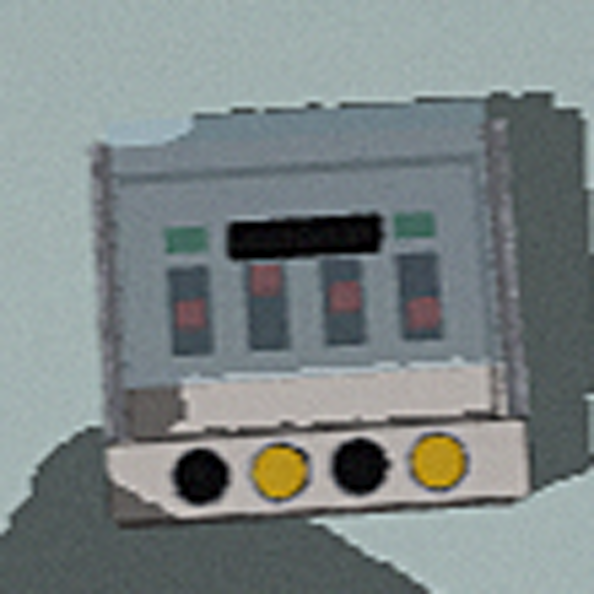

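View pics/sidec.png

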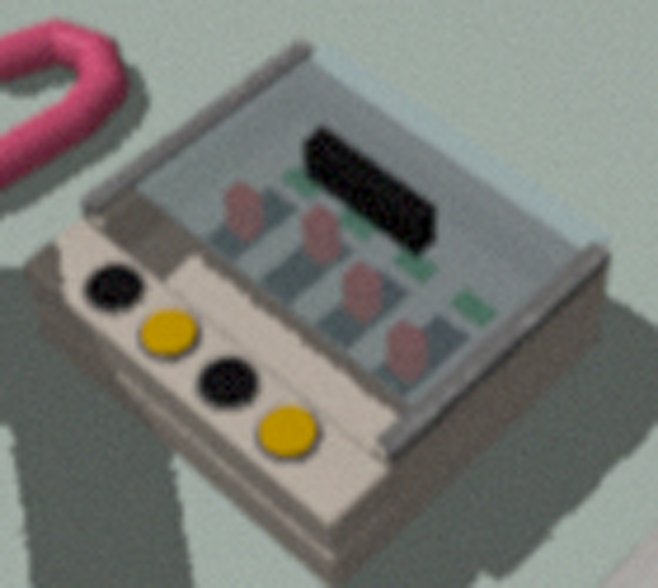

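```bash
python3 - <<'E'
from h import *
from scipy.optimize import least_squares
obs=[]
for cam,box in(('top',(240,238,320,262)),('side',(180,222,240,272))):
    im=cv2.imread(f'pics/{cam}0.png');x0,y0,x1,y1=box
    hsv=cv2.cvtColor(im,cv2.COLOR_BGR2HSV)
    for col,m in(('y',(hsv[...,1]>150)&(hsv[...,2]>110)&(abs(hsv[...,0].astype(int)-23)<10)),('k',im.max(2)<50)):
        mm=np.zeros_like(m);mm[y0:y1,x0:x1]=m[y0:y1,x0:x1]
        n,l,st,ce=cv2.connectedComponentsWithStats(mm.astype(np.uint8))
        for i in range(1,n):
            if st[i,4]>25:
                p=at_z(cam,ce[i],.062 if 1 else 0); print(cam,col,st[i],ce[i].round(1),p[:2].round(4)); obs.append((cam,col,p[:2]))
for sel in(('top',),('side',),('top','side')):
    O=[o for o in obs if o[0] in sel]
    L=np.array([-54,-18,18,54])/1000
    # assign by y order within cam
    A=[];P=[]
    for cam in sel:
        q=sorted([o[2] for o in O if o[0]==cam],key=lambda p:p[1])
        print(cam,len(q))
        if len(q)==4:
            for l,p in zip(L,q): A.append((-.08,l));P.append(p)
    A=np.array(A);P=np.array(P)
    f=lambda v:((np.c_[v[0]+A[:,0]*np.cos(v[2])-A[:,1]*np.sin(v[2]),v[1]+A[:,0]*np.sin(v[2])+A[:,1]*np.cos(v[2])])-P).ravel()
    r=least_squares(f,[.54,0,0]);print(sel,r.x.round(4),(1000*r.fun).round(1))
E
```

```text
top y [296 246  10   9  72] [300.7 250.1] [ 0.4613 -0.0566]
top y [267 248  10   9  71] [271.3 251.9] [0.4564 0.0157]
top k [282 246  10  10  74] [286.2 250.8] [ 0.4593 -0.021 ]
top k [252 248  10  10  73] [256.7 252.7] [0.4544 0.0513]
side y [195 236  12  10  88] [200.5 240.3] [0.4533 0.014 ]
side y [220 257  12  10  97] [225.8 261.5] [ 0.4581 -0.0576]
side k [184 227  11   9  71] [189.  230.7] [0.451  0.0487]
side k [208 247  11   9  83] [213.1 251. ] [ 0.4556 -0.0227]
top 4
('top',) [0.5377 0.0026 0.0656] [ 0.1  0.  -0.2  0.4  0.2 -0.4 -0.  -0.1]
side 4
('side',) [0.5343 0.0009 0.0662] [-0.  -0.7  0.1  0.3 -0.  -0.5 -0.1  0.8]
top 4
side 4
('top', 'side') [0.536  0.0017 0.0659] [-1.6 -0.8 -1.9 -0.5 -1.5 -1.2 -1.7 -0.9  1.6  0.2  1.8  1.2  1.6  0.4
  1.6  1.7]
```

```bash
cat >> h.py <<'E'
U=np.array([.536,.0017]);PSI=.066
def u2w(x,y): 
    c,s=np.cos(PSI),np.sin(PSI);return U+np.array([c*x-s*y,s*x+c*y])
def w2u(p):
    c,s=np.cos(PSI),np.sin(PSI);d=np.array(p[:2])-U;return np.array([c*d[0]+s*d[1],-s*d[0]+c*d[1]])
def go(x,y,z,yaw=np.pi/2+PSI):
    s=get_state();Rt=R.from_euler('xyz',s['tool_rot'])
    p=np.r_[u2w(x,y),z];d=Rt.inv().apply(p-s['tool_pos'])
    rv=(Rt.inv()*R.from_euler('xyz',[np.pi,0,yaw])).as_rotvec()
    print('now unit',w2u(s['tool_pos']).round(4),'z',s['tool_pos'][2].round(4),'shift',d.round(4),'turn',rv.round(3),'t',s['t'],'F',s['contact_force'].round(1),'op',round(s['opening'],3))
E
python3 -c "
from h import *
go(.024,0,.20)"
```

```text
now unit [-0.2685  0.5148] z 0.2313 shift [-0.5053 -0.3086  0.0313] turn [-0.     0.     1.065] t 1.7 F [ 0.4  0.8 -0. ] op 1.0
```

{"api": "drive_tool", "payload": {"moves": [[[-0.063, -0.039, 0], [0, 0, 0.13], 0], [[-0.126, -0.077, 0], [0, 0, 0.27], 0], [[-0.19, -0.116, 0], [0, 0, 0.4], 0], [[-0.25, -0.154, 0], [0, 0, 0.53], 0], [[-0.315, -0.193, 0.01], [0, 0, 0.67], 0], [[-0.38, -0.231, 0.02], [0, 0, 0.8], 0], [[-0.44, -0.27, 0.03], [0, 0, 0.93], 0], [[-0.505, -0.309, 0.031], [0, 0, 1.065], 0]], "grip_force": 30}}

```text
t: 2.7
tool_pos: [0.509, 0.0792, 0.2068]
tool_rot: [3.141, -0.0, 1.632]
contact_force: [0.6, 1.4, 0.3]
opening: 0.501
```

{"api": "drive_tool", "payload": {"moves": [[[0, 0, 0], [0, 0, 0], 0], [[0, 0, 0], [0, 0, 0], 0]]}}

```text
t: 2.95
tool_pos: [0.5079, 0.081, 0.2067]
tool_rot: [-3.141, -0.001, 1.636]
contact_force: [-0.5, 0.4, -1.1]
opening: 0.502
```

```bash
python3 - <<'E'
from h import *
go(.024,0,.20); go(.024,0,.07)
for c in('wrist','side'):
    im,d=grab_frame(c);cv2.imwrite(f'pics/{c}1.png',im)
E
```

```text
now unit [-0.0228  0.081 ] z 0.2067 shift [-0.081   0.0468  0.0066] turn [-0.001 -0.001 -0.   ] t 2.95 F [-0.5  0.4 -1.1] op 0.502
now unit [-0.0228  0.081 ] z 0.2067 shift [-0.081   0.0469  0.1366] turn [-0.001 -0.001 -0.   ] t 2.95 F [-0.5  0.4 -1.1] op 0.502
```

View pics/wrist1.png

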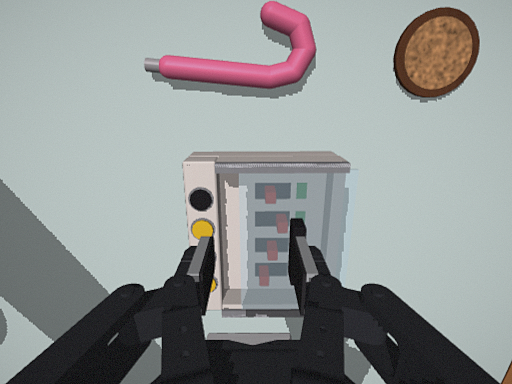

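{"api": "drive_tool", "payload": {"moves": [[[-0.04, 0.023, 0], [0, 0, 0], 0], [[-0.081, 0.047, 0.006], [0, 0, 0], 0], [[-0.081, 0.047, 0.006], [0, 0, 0], 0]]}}

```text
t: 3.42
tool_pos: [0.5614, 0.0024, 0.2006]
tool_rot: [3.141, 0.001, 1.637]
contact_force: [-0.3, -0.5, 0.4]
opening: 0.499
```

```bash
python3 - <<'E'
from h import *
for uv,y in(((201,199),54),((203,229),18)): pass
go(.024,0,.10)
im,d=grab_frame('wrist');cv2.imwrite('pics/w2.png',im)
hsv=cv2.cvtColor(im,cv2.COLOR_BGR2HSV)
m=((hsv[...,1]>150)&(hsv[...,2]>110)&(abs(hsv[...,0].astype(int)-23)<10)).astype(np.uint8)
n,l,st,ce=cv2.connectedComponentsWithStats(m)
for i in range(1,n):
    if st[i,4]>60: print(st[i],ce[i].round(1),w2u(at_z('wrist',ce[i],.062)).round(4))
E
```

```text
now unit [ 0.0254 -0.0009] z 0.2006 shift [ 0.001  -0.0014  0.1006] turn [ 0.     0.001 -0.   ] t 3.425 F [-0.3 -0.5  0.4] op 0.499
[137 148  24  23 419] [148.5 158.9] [-0.0813  0.0217]
[146 214  22  20 334] [156.4 223.8] [-0.0811 -0.0501]
```

View pics/w2.png

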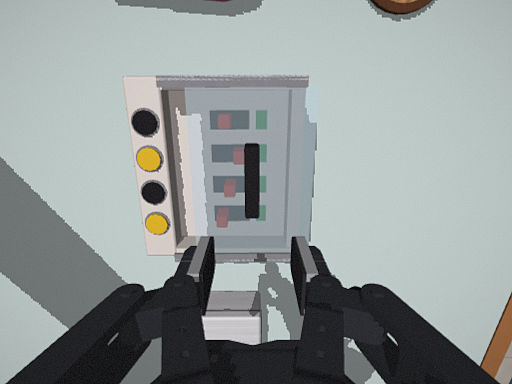

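```bash
sed -i 's/U=np.array(.*;PSI/U=np.array([.5355,.0032]);PSI/' h.py; python3 - <<'E'
from h import *
print(w2u(at_z('wrist',(252,180.5),.09)))
print(w2u(at_z('top',(276.5,208.2),.09)), w2u(at_z('side',(243.5,210),.077)))
im=cv2.imread('pics/w2.png')
hsv=cv2.cvtColor(im,cv2.COLOR_BGR2HSV)
m=((hsv[...,1]>70)&((hsv[...,0]<8)|(hsv[...,0]>172))).astype(np.uint8);m[:100]=0;m[235:]=0
n,l,st,ce=cv2.connectedComponentsWithStats(m)
for i in range(1,n):
    if st[i,4]>60: print(st[i],ce[i].round(1),w2u(at_z('wrist',ce[i],.05)).round(4))
go(.022,0,.07)
E
```

```text
[0.02335703 0.00587821]
[ 0.02474706 -0.00124403] [ 0.02423676 -0.00090506]
now unit [ 0.0249 -0.001 ] z 0.2007 shift [ 0.0009 -0.0028  0.1307] turn [-0.001 -0.     0.   ] t 3.475 F [-1.2  0.4  1. ] op 0.501
```

{"api": "drive_tool", "payload": {"moves": [[[0, -0.001, 0.06], [0, 0, 0], 0], [[0, -0.001, 0.11], [0, 0, 0], 0], [[0, -0.001, 0.127], [0, 0, 0], 0], [[0, -0.001, 0.13], [0, 0, 0], 0], [[0, -0.001, 0.13], [0, 0, 0], 1], [[0, -0.001, 0.13], [0, 0, 0], 1], [[0, -0.001, 0.13], [0, 0, 0], 1], [[0, -0.001, 0.13], [0, 0, 0], 1]]}}

```text
t: 4.47
tool_pos: [0.5604, 0.0038, 0.0725]
tool_rot: [3.139, -0.0, 1.637]
contact_force: [-0.1, 3.7, 6.9]
opening: 0.155
```

{"api": "drive_tool", "payload": {"moves": [[[0, -0.01, 0], [0, 0, 0], 1], [[0, -0.02, 0], [0, 0, 0], 1], [[0, -0.02, 0], [0, 0, 0], 1]]}}

```text
t: 4.85
tool_pos: [0.5397, 0.0024, 0.0725]
tool_rot: [3.14, -0.0, 1.637]
contact_force: [-2.5, 3.7, 8.4]
opening: 0.155
```

```bash
python3 - <<'E'
from h import *
go(.125,0,.07)
for c in('wrist','side'):
    im,d=grab_frame(c);cv2.imwrite(f'pics/{c}3.png',im)
E
```

```text
now unit [ 0.0042 -0.0011] z 0.0725 shift [0.0011 0.1208 0.0027] turn [ 0.002 -0.    -0.   ] t 4.85 F [-2.5  3.7  8.4] op 0.155
```

View pics/wrist3.png

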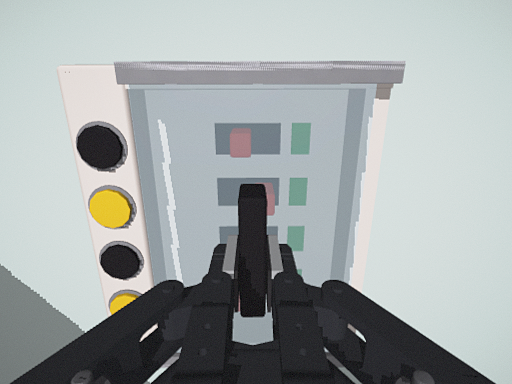

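View pics/side3.png

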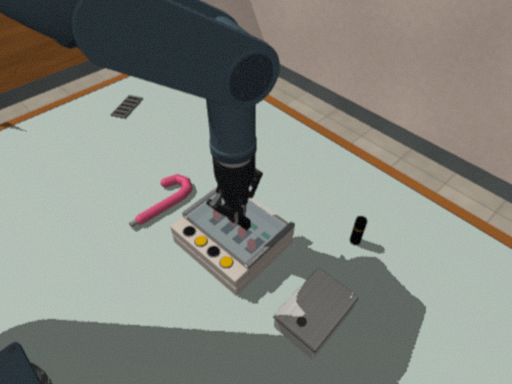

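Sign slip: tool +y is unit +x, so the cover closed by 20 mm. I'll use that to find the shut stop, then open it.

{"api": "drive_tool", "payload": {"moves": [[[0, -0.002, -0.003], [0, 0, 0], 1], [[0, -0.005, -0.003], [0, 0, 0], 1], [[0, -0.007, -0.003], [0, 0, 0], 1], [[0, -0.007, -0.003], [0, 0, 0], 1]]}}

```text
t: 5.45
tool_pos: [0.5366, 0.0021, 0.0728]
tool_rot: [3.134, -0.001, 1.636]
contact_force: [18.1, 5.9, -25.3]
opening: 0.155
```

```bash
python3 - <<'E'
from h import *
go(.125,0,.075)
E
```

```text
now unit [ 0.0011 -0.0011] z 0.0728 shift [ 0.0013  0.124  -0.0012] turn [ 0.008 -0.001 -0.001] t 5.45 F [ 18.1   5.9 -25.3] op 0.155
```

{"api": "drive_tool", "payload": {"moves": [[[0, 0.004, 0.002], [0, 0, 0], 1], [[0, 0.03, 0.002], [0, 0, 0], 1], [[0, 0.06, 0.002], [0, 0, 0], 1], [[0, 0.09, 0.002], [0, 0, 0], 1], [[0, 0.115, 0.002], [0, 0, 0], 1], [[0, 0.126, 0.002], [0, 0, 0], 1], [[0, 0.126, 0.002], [0, 0, 0], 1], [[0, 0.126, 0.002], [0, 0, 0], 1]]}}

```text
t: 6.45
tool_pos: [0.6591, 0.0106, 0.0726]
tool_rot: [3.14, -0.001, 1.637]
contact_force: [1.7, 5.9, 0.9]
opening: 0.155
```

```bash
sed -i 's/U=np.array(.*;PSI/U=np.array([.5366,.0032]);PSI/' h.py; python3 - <<'E'
from h import *
go(.125,0,.075)
im,d=grab_frame('wrist');cv2.imwrite('pics/w4.png',im)
im,d=grab_frame('top');cv2.imwrite('pics/t4.png',im)
E
```

```text
now unit [ 0.1227 -0.0007] z 0.0726 shift [ 0.0007  0.0023 -0.0024] turn [ 0.002 -0.001  0.   ] t 6.45 F [1.7 5.9 0.9] op 0.155
```

View pics/w4.png

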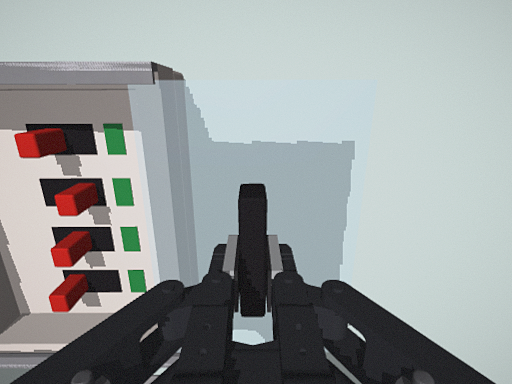

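{"api": "drive_tool", "payload": {"moves": [[[0, 0, 0], [0, 0, 0], 0], [[0, 0, 0], [0, 0, 0], 0], [[0, 0, 0], [0, 0, 0], 0], [[0, 0, -0.05], [0, 0, 0], 0.3], [[0, 0, -0.1], [0, 0, 0], 1], [[0, -0.05, -0.12], [0, 0, 0], 1], [[0, -0.098, -0.12], [0, 0, 0], 1], [[0, -0.098, -0.12], [0, 0, 0], 1]]}}

```text
t: 7.55
tool_pos: [0.5567, 0.0035, 0.192]
tool_rot: [-3.139, -0.0, 1.636]
contact_force: [0.5, 0.3, 0.1]
opening: -0.002
```

```bash
python3 - <<'E'
from h import *
go(.038,.054,.042)
im,d=grab_frame('wrist');cv2.imwrite('pics/w5.png',im)
hsv=cv2.cvtColor(im,cv2.COLOR_BGR2HSV)
for nm,m,z in(('yel',((hsv[...,1]>150)&(hsv[...,2]>80)&(abs(hsv[...,0].astype(int)-23)<10)),.062),('green',((hsv[...,1]>100)&(abs(hsv[...,0].astype(int)-65)<20)),.03)):
    n,l,st,ce=cv2.connectedComponentsWithStats(m.astype(np.uint8))
    for i in range(1,n):
        if st[i,4]>60: print(nm,st[i],ce[i].round(1),w2u(at_z('wrist',ce[i],z)).round(4))
E
```

```text
now unit [ 0.0201 -0.0011] z 0.192 shift [0.055  0.0183 0.15  ] turn [-0.003 -0.    -0.001] t 7.55 F [0.5 0.3 0.1] op -0.002
yel [139 151  24  23 441] [150.8 162.1] [-0.078   0.0183]
yel [148 219  22  20 352] [158.7 228.4] [-0.078  -0.0536]
green [261 113  11  18 197] [266.  121.5] [0.0359 0.0541]
green [261 147  10  18 179] [265.5 155.5] [0.0359 0.0181]
green [261 180  10  16 148] [265.1 187.3] [ 0.036  -0.0184]
green [261 210   9  15 133] [265.  216.9] [ 0.0363 -0.0548]
```

View pics/w5.png

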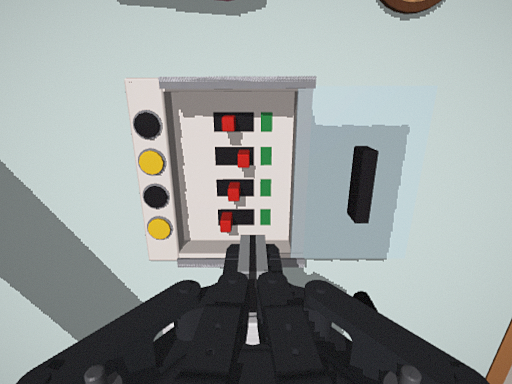

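{"api": "drive_tool", "payload": {"moves": [[[0.055, 0.018, 0.02], [0, 0, 0], 1], [[0.055, 0.018, 0.07], [0, 0, 0], 1], [[0.055, 0.018, 0.12], [0, 0, 0], 1], [[0.055, 0.018, 0.145], [0, 0, 0], 1], [[0.055, 0.018, 0.15], [0, 0, 0], 1], [[0.055, 0.018, 0.15], [0, 0, 0], 1]]}}

```text
t: 8.35
tool_pos: [0.5761, 0.0592, 0.0422]
tool_rot: [3.141, 0.0, 1.637]
contact_force: [-0.5, 0.3, -0.1]
opening: 0.005
```

{"api": "drive_tool", "payload": {"moves": [[[0, -0.01, 0], [0, 0, 0], 1], [[0, -0.02, 0], [0, 0, 0], 1], [[0, -0.025, 0], [0, 0, 0], 1], [[0, -0.028, 0], [0, 0, 0], 1], [[0, -0.028, 0], [0, 0, 0], 1]]}}

```text
t: 8.98
tool_pos: [0.5472, 0.0574, 0.0424]
tool_rot: [3.141, 0.0, 1.637]
contact_force: [-0.3, -1.1, 1.3]
opening: -0.002
```

```bash
python3 - <<'E'
from h import *
go(0.01,.054,.042)
im,d=grab_frame('wrist');cv2.imwrite('pics/w6.png',im)
E
```

```text
now unit [0.0141 0.0534] z 0.0424 shift [ 0.0006 -0.0041  0.0004] turn [ 0.001  0.    -0.   ] t 8.975 F [-0.3 -1.1  1.3] op -0.002
```

View pics/w6.png

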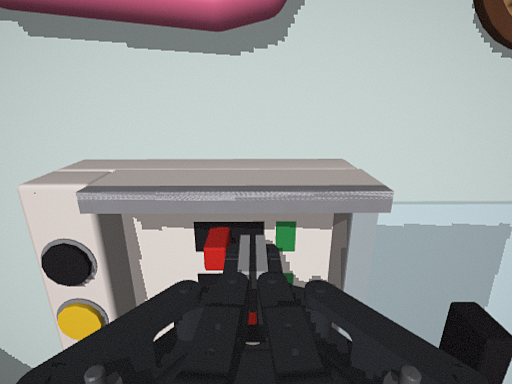

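{"api": "drive_tool", "payload": {"moves": [[[0, -0.005, 0], [0, 0, 0], 1], [[0, -0.01, 0], [0, 0, 0], 1], [[0, -0.013, 0], [0, 0, 0], 1], [[0, -0.013, 0], [0, 0, 0], 1]]}}

```text
t: 9.52
tool_pos: [0.54, 0.0567, 0.0428]
tool_rot: [3.129, 0.0, 1.636]
contact_force: [17.0, 3.5, -10.1]
opening: -0.002
```

{"api": "drive_tool", "payload": {"moves": [[[0, -0.002, 0], [0, 0, 0], 1], [[0, -0.004, 0], [0, 0, 0], 1], [[0, -0.004, 0], [0, 0, 0], 1]]}}

```text
t: 9.9
tool_pos: [0.5396, 0.0566, 0.0432]
tool_rot: [3.122, 0.001, 1.635]
contact_force: [26.3, 6.2, -18.2]
opening: -0.005
```

```bash
python3 - <<'E'
from h import *
go(0.00,.054,.042)
im,d=grab_frame('wrist');cv2.imwrite('pics/w7.png',im)
E
```

```text
now unit [0.0065 0.0531] z 0.0432 shift [ 0.0009 -0.0065  0.0011] turn [ 0.02   0.001 -0.002] t 9.9 F [ 26.3   6.2 -18.2] op -0.005
```

View pics/w7.png

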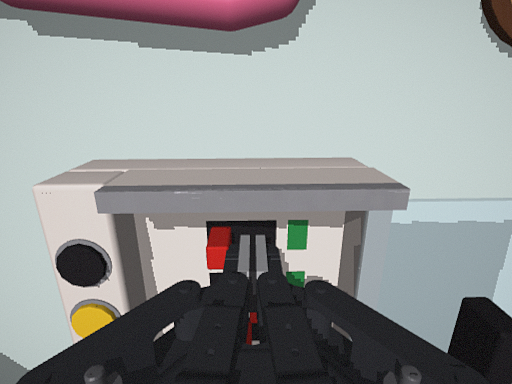

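{"api": "drive_tool", "payload": {"moves": [[[0, 0.02, 0], [0, 0, 0], 1], [[0, 0.044, 0], [0, 0, 0], 1], [[0, 0.044, 0], [0, 0, 0], 1], [[-0.04, 0.044, 0], [0, 0, 0], 1], [[-0.071, 0.044, 0], [0, 0, 0], 1], [[-0.071, 0.044, 0], [0, 0, 0], 1]]}}

```text
t: 10.7
tool_pos: [0.5771, -0.0133, 0.0416]
tool_rot: [-3.14, -0.0, 1.634]
contact_force: [-0.5, 0.1, 0.1]
opening: -0.0
```

```bash
python3 - <<'E'
from h import *
go(0.004,-.018,.042)
im,d=grab_frame('wrist');cv2.imwrite('pics/w8.png',im)
E
```

```text
now unit [ 0.0393 -0.0192] z 0.0416 shift [ 0.0011 -0.0353 -0.0004] turn [-0.002 -0.    -0.003] t 10.7 F [-0.5  0.1  0.1] op -0.0
```

View pics/w8.png

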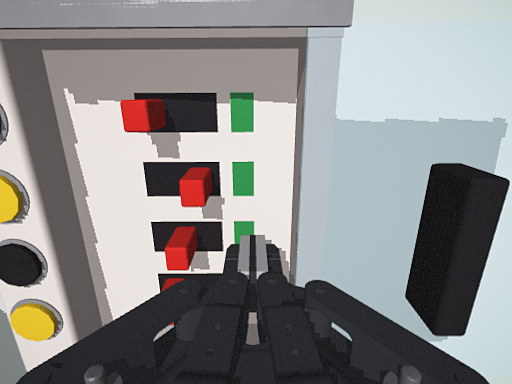

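sw3 is fully off. Now push sw1 off.

{"api": "drive_tool", "payload": {"moves": [[[0, -0.01, 0], [0, 0, 0], 1], [[0, -0.02, 0], [0, 0, 0], 1], [[0, -0.028, 0], [0, 0, 0], 1], [[0, -0.034, 0], [0, 0, 0], 1], [[0, -0.038, 0], [0, 0, 0], 1], [[0, -0.038, 0], [0, 0, 0], 1]]}}

```text
t: 11.5
tool_pos: [0.545, -0.0137, 0.0428]
tool_rot: [3.132, 0.0, 1.636]
contact_force: [13.2, 4.4, -8.3]
opening: 0.002
```

```bash
python3 - <<'E'
from h import *
go(0.004,-.018,.042)
E
```

```text
now unit [ 0.0073 -0.0174] z 0.0428 shift [-0.0006 -0.0033  0.0008] turn [ 0.01   0.    -0.001] t 11.5 F [13.2  4.4 -8.3] op 0.002
```

{"api": "drive_tool", "payload": {"moves": [[[0, 0.015, 0], [0, 0, 0], 1], [[0, 0.015, -0.03], [0, 0, 0], 1], [[0, 0.015, -0.05], [0, 0, 0], 1], [[0.018, -0.02, -0.05], [0, 0, 0], 1], [[0.036, -0.039, -0.05], [0, 0, 0], 1], [[0.036, -0.039, -0.05], [0, 0, 0], 1], [[0.036, -0.039, -0.02], [0, 0, 0], 1], [[0.036, -0.039, 0], [0, 0, 0], 1]]}}

```text
t: 12.5
tool_pos: [0.4999, 0.0187, 0.0413]
tool_rot: [3.141, 0.001, 1.637]
contact_force: [-1.0, -0.0, -0.3]
opening: 0.001
```

```bash
python3 - <<'E'
from h import *
go(-0.005,.018,.042)
im,d=grab_frame('wrist');cv2.imwrite('pics/w9.png',im)
E
```

```text
now unit [-0.0356  0.0179] z 0.0413 shift [ 0.0001  0.0306 -0.0007] turn [0.001 0.001 0.   ] t 12.5 F [-1.  -0.  -0.3] op 0.001
```

View pics/w9.png

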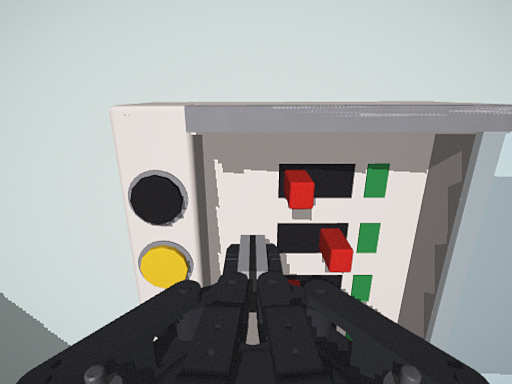

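{"api": "drive_tool", "payload": {"moves": [[[0, 0.01, 0], [0, 0, 0], 1], [[0, 0.02, 0], [0, 0, 0], 1], [[0, 0.027, 0], [0, 0, 0], 1], [[0, 0.032, 0], [0, 0, 0], 1], [[0, 0.035, 0], [0, 0, 0], 1], [[0, 0.035, 0], [0, 0, 0], 1]]}}

```text
t: 13.3
tool_pos: [0.5285, 0.0214, 0.0418]
tool_rot: [-3.13, -0.0, 1.638]
contact_force: [-17.4, -5.1, 14.4]
opening: 0.002
```

```bash
python3 - <<'E'
from h import *
go(-0.036,-.054,.042)
E
```

```text
now unit [-0.0069  0.0187] z 0.0418 shift [-0.0727 -0.0292  0.0001] turn [-0.012 -0.     0.001] t 13.3 F [-17.4  -5.1  14.4] op 0.002
```

{"api": "drive_tool", "payload": {"moves": [[[0, -0.02, 0], [0, 0, 0], 1], [[0, -0.037, 0], [0, 0, 0], 1], [[0, -0.037, 0], [0, 0, 0], 1], [[-0.04, -0.037, 0], [0, 0, 0], 1], [[-0.072, -0.037, 0], [0, 0, 0], 1], [[-0.072, -0.037, 0], [0, 0, 0], 1]]}}

```text
t: 14.05
tool_pos: [0.504, -0.0549, 0.0425]
tool_rot: [3.139, 0.001, 1.634]
contact_force: [0.2, -0.4, 1.1]
opening: 0.001
```

{"api": "drive_tool", "payload": {"moves": [[[0, 0.01, 0], [0, 0, 0], 1], [[0, 0.02, 0], [0, 0, 0], 1], [[0, 0.028, 0], [0, 0, 0], 1], [[0, 0.034, 0], [0, 0, 0], 1], [[0, 0.037, 0], [0, 0, 0], 1], [[0, 0.037, 0], [0, 0, 0], 1]]}}

```text
t: 14.8
tool_pos: [0.5335, -0.0498, 0.0417]
tool_rot: [-3.13, -0.001, 1.639]
contact_force: [-19.5, -5.5, 16.1]
opening: 0.0
```

```bash
python3 - <<'E'
from h import *
go(-0.036,-.054,.042)
E
```

```text
now unit [-0.0066 -0.0527] z 0.0417 shift [-0.0012 -0.0294 -0.    ] turn [-0.012 -0.001  0.002] t 14.8 F [-19.5  -5.5  16.1] op 0.0
```

Now back off, lift and inspect.

{"api": "drive_tool", "payload": {"moves": [[[0, -0.02, 0], [0, 0, 0], 1], [[0, -0.02, -0.05], [0, 0, 0], 1], [[0, -0.02, -0.1], [0, 0, 0], 1], [[0.03, 0, -0.15], [0, 0, 0], 0], [[0.054, 0.025, -0.15], [0, 0, 0], 0], [[0.054, 0.025, -0.15], [0, 0, 0], 0]]}}

```text
t: 15.55
tool_pos: [0.5622, 0.0074, 0.1928]
tool_rot: [3.138, -0.0, 1.64]
contact_force: [-0.6, 0.2, -0.4]
opening: 0.499
```

```bash
python3 - <<'E'
from h import *
go(.123,0,.13);go(.123,0,.075)
im,d=grab_frame('wrist');cv2.imwrite('pics/w10.png',im)
hsv=cv2.cvtColor(im,cv2.COLOR_BGR2HSV)
m=((hsv[...,1]>150)&(hsv[...,2]>150)&((hsv[...,0]<8)|(hsv[...,0]>172))).astype(np.uint8)
n,l,st,ce=cv2.connectedComponentsWithStats(m)
for i in range(1,n):
    if st[i,4]>30: print(st[i],ce[i].round(1),w2u(at_z('wrist',ce[i],.05)).round(4))
cv2.imwrite('pics/w10c.png',cv2.resize(im[60:270,100:430],None,fx=2.3,fy=2.3))
E
```

```text
now unit [0.0258 0.0026] z 0.1928 shift [-0.0029  0.097   0.0631] turn [ 0.003 -0.     0.003] t 15.55 F [-0.6  0.2 -0.4] op 0.499
now unit [0.0258 0.0026] z 0.1928 shift [-0.0029  0.0968  0.1181] turn [ 0.003 -0.     0.003] t 15.55 F [-0.6  0.2 -0.4] op 0.499
[207 119  12  16 169] [212.9 126.9] [-0.0155  0.0541]
[233 157  12  14 153] [238.2 163.5] [0.0088 0.0173]
[211 191  11  13 136] [215.8 197.1] [-0.0155 -0.0193]
[235 223  10  12 113] [239.5 228.3] [ 0.0093 -0.056 ]
```

View pics/w10c.png

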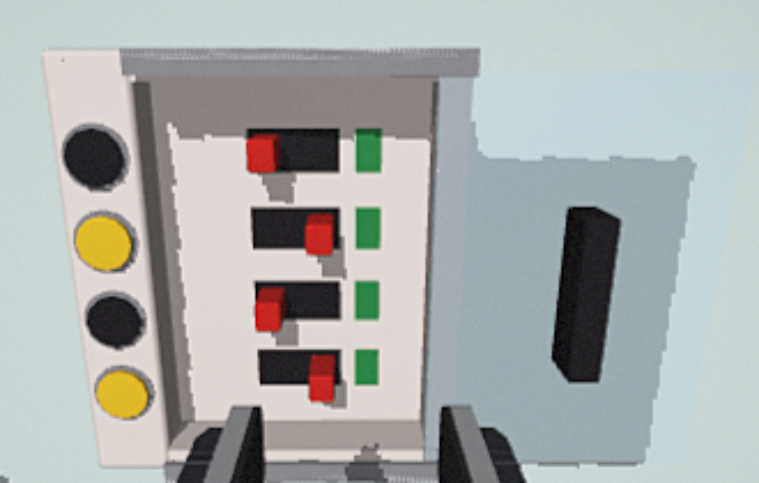

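All four match. Now go to the bar, grip, and close.

{"api": "drive_tool", "payload": {"moves": [[[-0.003, 0.05, 0], [0, 0, 0], 0], [[-0.003, 0.097, 0.02], [0, 0, 0], 0], [[-0.003, 0.097, 0.06], [0, 0, 0], 0], [[-0.003, 0.097, 0.1], [0, 0, 0], 0], [[-0.003, 0.097, 0.117], [0, 0, 0], 0], [[-0.003, 0.097, 0.117], [0, 0, 0], 1], [[-0.003, 0.097, 0.117], [0, 0, 0], 1], [[-0.003, 0.097, 0.117], [0, 0, 0], 1]]}}

```text
t: 16.6
tool_pos: [0.6581, 0.0083, 0.0762]
tool_rot: [3.139, 0.001, 1.637]
contact_force: [1.2, -0.7, -3.5]
opening: 0.149
```

{"api": "drive_tool", "payload": {"moves": [[[0, -0.01, 0], [0, 0, 0], 1], [[0, -0.035, 0], [0, 0, 0], 1], [[0, -0.06, 0], [0, 0, 0], 1], [[0, -0.085, 0], [0, 0, 0], 1], [[0, -0.105, 0], [0, 0, 0], 1], [[0, -0.115, 0], [0, 0, 0], 1], [[0, -0.118, 0], [0, 0, 0], 1], [[0, -0.118, 0], [0, 0, 0], 1]]}}

```text
t: 17.6
tool_pos: [0.5401, 0.0003, 0.0761]
tool_rot: [3.141, 0.001, 1.637]
contact_force: [-1.1, -4.6, 7.4]
opening: 0.156
```

```bash
python3 - <<'E'
from h import *
go(-.004,0,.075)
E
```

```text
now unit [ 0.0033 -0.0031] z 0.0761 shift [ 0.0032 -0.0073  0.001 ] turn [0.001 0.001 0.   ] t 17.6 F [-1.1 -4.6  7.4] op 0.156
```

{"api": "drive_tool", "payload": {"moves": [[[0, -0.003, 0], [0, 0, 0], 1], [[0, -0.006, 0], [0, 0, 0], 1], [[0, -0.008, 0], [0, 0, 0], 1], [[0, -0.008, 0], [0, 0, 0], 1]]}}

```text
t: 18.1
tool_pos: [0.5369, 0.0, 0.0761]
tool_rot: [3.131, 0.001, 1.636]
contact_force: [12.4, -2.2, -3.2]
opening: 0.153
```

```bash
python3 - <<'E'
from h import *
go(0,0,.075)
E
```

```text
now unit [ 0.     -0.0032] z 0.0761 shift [ 0.0032 -0.0001  0.0011] turn [ 0.01   0.001 -0.001] t 18.1 F [12.4 -2.2 -3.2] op 0.153
```

{"api": "drive_tool", "payload": {"moves": [[[0, 0.003, 0], [0, 0, 0], 1], [[0, 0.003, 0], [0, 0, 0], 0], [[0, 0.003, 0], [0, 0, 0], 0], [[0, 0.003, 0], [0, 0, 0], 0], [[0, 0.003, -0.04], [0, 0, 0], 0], [[0, 0.003, -0.09], [0, 0, 0], 0], [[0, 0.003, -0.125], [0, 0, 0], 0], [[0, 0.003, -0.125], [0, 0, 0], 0]]}}

```text
t: 19.1
tool_pos: [0.5363, 0.0005, 0.203]
tool_rot: [3.136, 0.001, 1.637]
contact_force: [0.0, 0.2, 0.3]
opening: 0.505
```

```bash
python3 - <<'E'
from h import *
go(.025,0,.2)
im,d=grab_frame('wrist');cv2.imwrite('pics/w11.png',im)
im,d=grab_frame('side');cv2.imwrite('pics/s11.png',im)
for n in('key_box','umbrella_handle','hanko_tube','coaster'):
    for r in tip_of(n,'side')[:1]: print(n,np.round(r['uv'],1),r['confidence'])
E
```

```text
now unit [-0.0005 -0.0027] z 0.203 shift [0.0027 0.0255 0.0032] turn [0.006 0.001 0.   ] t 19.1 F [0.  0.2 0.3] op 0.505
key_box [312.6 317.7] 0.9
umbrella_handle [162.4 198.1] 0.7
hanko_tube [354.4 243.7] 0.83
coaster [227.3 156.5] 0.41
```

View pics/w11.png

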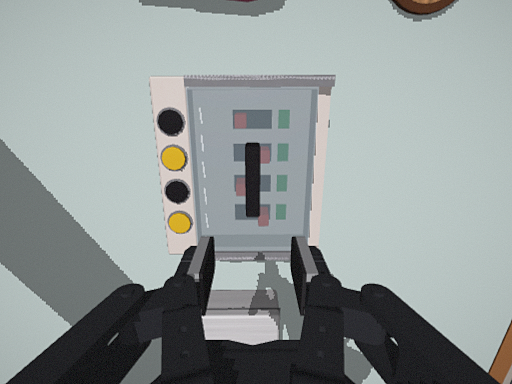

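View pics/s11.png

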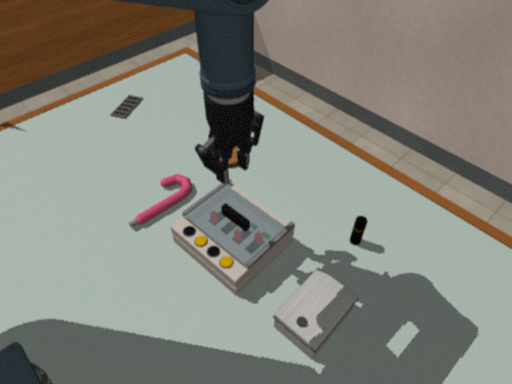

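```bash
python3 - <<'E'
from h import *
print(w2u(at_z('wrist',(252.5,180),.09)), w2u(at_z('wrist',(173.5,158),.062)))
hand_in()
E
```

```text
[-0.00434563  0.00588414] [-0.08322866  0.02043617]
the job is handed in; nothing more can be done
```

The cover was opened, the four switches set and the cover shut again, and the job is handed in at about 19 s on the robot's clock.

- **Cover opening:** I slid the cover back about 122 mm. My first move had the wrong sign and closed the cover by 20 mm instead. I used that to find the shut stop, then opened it.
- **Switches:** The tags read lane 0 yellow, lane 1 black, lane 2 yellow and lane 3 black. I pushed sw0 and sw2 on and sw1 and sw3 off. Each one ran into its end stop with 13 to 26 N of resistance, and a wrist picture with the cover open showed all four knobs at the right ends, about 24 mm between on and off.
- **Cover shut:** I pulled the cover back until it met the same stop as before (12 N; unit x 0.0 mm, against +1.1 mm in my earlier frame). I then released it and lifted clear, with the force reading near zero.
- **Last pictures:** They show the bay covered, the back wall exposed and the four bystanders where they were by eye.

**Checks that disagreed:** The final wrist-camera estimate put the grip bar at x = -4.3 mm. A tag seen in the same picture was off by -3.2 mm in the same direction, so I put most of that down to camera and pose offset. Tag positions from the top and side cameras also differed by about 3 mm. I relied on the stop contacts for the final position. For the umbrella handle, the network's side-camera point moved between the first and last looks, but its first one was a misdetection on the coaster.

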